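Spin the plate turntable and brake it on the mark

TASK

With one flick of a fingertip on its yellow post, set the culture-dish turntable spinning anticlockwise (seen from above) and let it run on untouched for at least one full turn. Then brake it with a fingertip so that, the first time it comes to a stop, its yellow stripe points at the red pointer (to within 15 mm at the rim), and take the finger away leaving it there. Touch only, do not grip or lift anything: the dish stays seated on the turntable and everything else on the bench stays where it is.

Things in the scene. Friction and masses are not known exactly. Their poses are not given: they have to be found in the camera images.
- disc (a joint): angle of the turntable's disc (rad, unwrapped). It grows as the disc turns anticlockwise seen from above, without stops; the yellow stripe is exactly at the red pointer at 0 and every whole turn (2 pi) from it. It starts between -2.4 and -1.2. The disc spins freely on a low-friction bearing: flicked to 2 to 3 rad/s it coasts for roughly 9 to 15 s, slowing steadily
- axle (a point): point on the turntable's vertical axis at the height of the disc's top face (42 mm above the bench). The dark disc is 180 mm across and 12 mm thick, on a white base that is fixed to the bench. A culture dish (90 mm across, 16 mm tall) lies loose on the middle of the disc between six 6 mm high locating pins, 50 mm from the axis
- post (a point): yellow upright finger post on the disc: 12 mm diameter, from the disc's top face up to 80 mm above the bench, 76 mm from the turntable's axis, in line with the stripe; point half-way up it. Its damped rubber mount gives up to 4 mm along the rim, so a fingertip standing still in its path stops the disc (up to 3 rad/s) with hardly any rebound; one pressed on the disc's face also stops it almost at once
- stripe (a point): outer end of the yellow radial stripe (9 mm wide) on the disc's top face, 86 mm from the axis, in line with the post; it turns with the disc
- pointer (a point): where the red pointer aims: a fixed point 86 mm from the turntable's axis at the height of the disc's top face. The stripe's end must stop here. The red pointer itself stands just outside the disc's rim, from 95 to 118 mm from the axis, no higher than 45 mm above the bench, so the post passes clear of it
- dish: loose clear culture dish with red-brown filling, 90 mm across, 16 mm tall, seated on the middle of the turntable and turning with it; origin at the centre of its underside. Leave it seated
- dishes: bystander: stack of three culture dishes, 90 mm across, 48 mm tall, origin at the centre of its underside
- rack: bystander: white wire tube rack 200 x 72 mm with yellow-capped tubes, 110 mm tall, origin at the centre of its underside
- pot: bystander: red waste pot, 106 mm across, 100 mm tall, origin at the centre of its underside
- pen: bystander: white marker pen with blue cap, 133 mm long, lying on the bench, 14 mm thick, origin on its underside
- tray: bystander: white open tray 120 x 90 x 45 mm, origin at the centre of its underside
- jar: bystander: amber jar with blue lid, 60 mm across, 75 mm tall, origin at the centre of its underside
Things that resemble listed ones, but are neither listed nor needed, are in the scene too. Several things have the shape of the dish; the one meant has the colours described above.

How it is judged (in metres and radians):
On the way, in this order (a step that is already met when the one before it is completed fails the run):
1. the disc spins anticlockwise on its own, untouched, well into its first full turn (value of joint disc above 2.5 rad and velocity of joint disc above 0.4 rad/s and contact force between each of the arm, the fingers and disc below 0.02 N), for 0.5 s.
2. a fingertip touches the spinning disc to brake it (contact force between the fingers and disc above 0.05 N).
At the end, for the whole second after the job is handed in: the turntable stands still at least one turn on from its first pass of the pointer, the stripe's end within 15 mm of the pointer, the finger taken away, and the dish still seated flat in the middle of the disc (horizontal distance between stripe and pointer below 0.015 m and velocity of joint disc between -0.03 and 0.03 rad/s and value of joint disc above 5.5 rad and horizontal distance between dish and axle below 0.006 m and z of dish in the frame of axle below 0.005 m); the robot touches nothing.
It fails at once if after its spin the disc came to a stop (or turned back) with the stripe more than 20 mm from the pointer (value of joint disc above 2 rad and velocity of joint disc below 0.03 rad/s and horizontal distance between stripe and pointer above 0.02 m).
It fails at once if the disc was pushed or dragged round instead of running on untouched after the flick (value of joint disc between 1.2 and 3 rad and contact force between the fingers and disc above 0.1 N).
It fails at once if the dish was lifted or knocked off its seat (z of dish in the frame of axle above 0.008 m or horizontal distance between dish and axle above 0.01 m).
It fails at once if a bystander was moved (distance of any of dishes, rack, pot, pen, tray, jar from where it was at the start of the episode above 0.015 m).
It also fails if it takes over 45 s, if anything falls off the work surface, if the arm or the gripper's body presses on something with over 40 N, if the wrist force passes 120 N, or if a joint passes its speed limit or range.

ROBOT

A 7-joint arm with a two-finger parallel gripper is mounted at the origin on the work surface. World frame = base frame: x ahead of the robot, y to its left, z up, the work surface at z = 0. Lengths are in mm, angles in rad, forces in N, time in s.
With the tool pointing down it reaches from about 400 to 750 mm from the base axis. Payload 19.5 kg.
Tool frame: the origin (TCP) lies on the centre line of the jaws, within the pads' length; the fingertips stand 11 mm ahead of it and the grasp point (between the pads) lies 8 mm behind it; z points along the fingers, y is the direction in which the jaws open and shut (so a half turn about z gives the same grasp; the last joint's range is limited). The gripper opens to 85 mm and grips with 20 to 120 N. Pads are 22 mm wide; open, the fingers measure 114 mm over their backs; the gripper's body (76 mm by 85 mm) begins 54 mm behind the grasp point. The pads swing forward as they close: fully open they stand 13 mm farther back than shut.
Start: joints at [-1.37, 0.707, -0.028, 1.485, 0.022, 0.951, -0.075], TCP at [138.232, 558.111, 242.268] pointing down, gripper open.
Joint ranges: [-2.71, 2.71], [-0.32, 2.16], [-1.57, 1.52], [0, 2.45], [-1.46, 4.6], [0, 2.02], [-2.83, 2.83]. Speed limits (rad/s): [1.89, 1.89, 2.57, 2.57, 3.01, 3.01, 3.01].

INTERFACE

Orientations are given as a unit quaternion [w, x, y, z].
In Python, from cell import get_state, capture, calibration, close_job gives the robot as it stands.
- The arm moves only by the tool carry_out, never from a script. Its argument "commands" is a list of rows, each a list of 5 numbers: the opening, from -1 (shut) to 1 (fully open), so that 0 is half open, then the shift along the tool's x, y, z as a fraction of full scale, then the turn about the tool's z as a fraction of full scale. A call has exactly 10 rows; each row shifts and turns the commanded pose from where the row before left it, along the tool's axes as they then stand; what a row does not reach is not made up. Full scale, the value 1, is 20 mm for a shift and 2 rad for a turn. A row lasts 1/10 s, in which the tool goes at most 50 mm and 8.59 degrees, less where a joint would pass 70% of its speed; a pose out of reach is approached as far as the arm can. A call with a number of a shift or a turn outside -1 to 1 is refused whole. A call with a gripper value outside its range is refused whole. The fingers move at their own pace and stop on an object; "newtons" is the grip in N (left out, the last holds). Time passes only in rows, so rows that do not move let the fingers close, or fill a call up. It gives the time, the measured TCP pose, the force and the opening at its end, in the units of the state.
- get_state(): the state, without advancing time (a new reading comes with each control period).
- capture(name): name is "scene" or "top" or "wrist"; returns the picture (384x512x3 uint8, red, green, blue); there is no depth.
- calibration(name): a dict with "fx", "fy", "cx", "cy" (pixels), "world_from_camera" (4x4, takes a point from camera to world coordinates); the wrist camera has in their place "tool_from_camera" (4x4, takes a point from camera to tool coordinates, whose origin is the TCP and whose axes are the flange's). Camera axes: x right, y down, z forward; pixel columns grow to the right and rows downward; lengths in mm; the calibration is good to about 2 mm. The wrist camera is an equidistant fisheye: a pixel r from the principal point sees the ray r / f radians off the axis. A picture is of the moment at which its call begins: read the wrist's pose just before it. calibration takes no time and is no camera call.
- close_job(): hands the job in, once; it reports no verdict.
The state is a dict: "t": time; "joint_pos": joint angles; "joint_velocities": joint speeds; "joint_torque": joint torques, N m; "eef_pos": TCP position; "eef_rot": TCP orientation; "wrist_force": force on the tool from outside, world axes, zero at the start; "moment": the same for the moment, N m; "gripper_width": finger opening in mm.
Only numpy, scipy, OpenCV 4.12 (cv2) and the standard library are available. Lean on these libraries where they do the work, as an engineer would, in place of code of your own. Each camera call takes 0.05 s, during which the arm holds its last target.

## Working session

There is one attempt and no reset: what is moved stays moved. The work goes in short steps, Python scripts to look and compute and a tool call to move; the robot and the scene stay as the last step left them, time stands still between calls to the robot, and variables do not carry over. Pictures are saved under pics/ and viewed, and the job is handed in when it is done.

Besides the shell and the picture viewer there is one more tool, called after "Request:" as name(argument=value, ...) on one line, values as JSON. carry_out: Moves the arm, as the interface text tells. Its arguments: {"type":"object","properties":{"commands":{"type":"array","items":{"type":"array","items":{"type":"number","minimum":-1,"maximum":1}}},"newtons":{"type":"number"}},"required":["commands"]}

```bash
mkdir -p pics; ls; python3 - <<'E'
from cell import *
import cv2,numpy as np
print(get_state())
for n in("scene","top","wrist"):
    c=calibration(n);print(n,c)
    cv2.imwrite(f"pics/{n}0.png",capture(n)[:,:,::-1])
E
```

```text
pics
{'t': 0.0, 'joint_pos': array([-1.36969961,  0.707078  , -0.0276485 ,  1.48497907,  0.02200958,
        0.95085934, -0.07549848]), 'joint_velocities': array([ 0.00048976, -0.00106949, -0.0015034 , -0.00084993, -0.00202766,
       -0.00207485,  0.00012393]), 'joint_torque': array([ 6.07746533e-04, -8.83226752e+01,  1.23461388e+00, -2.36166090e+01,
        1.68512418e-02,  6.52180650e-03,  3.77037537e-06]), 'eef_pos': array([138.17182288, 557.91411598, 241.84620975]), 'eef_rot': array([-5.29366401e-05,  1.21085088e-01,  9.92642000e-01, -5.07899744e-04]), 'wrist_force': array([ 0.01911091, -0.38187489,  0.85614365]), 'moment': array([ 0.00528506,  0.02836224, -0.00417812]), 'gripper_width': 85.6113963747697}
scene {'fx': 397.94504125879666, 'fy': 397.94504125879666, 'cx': 254.96970739236127, 'cy': 190.407584410235, 'world_from_camera': array([[ 8.88622189e-01,  3.77687116e-01, -2.60198093e-01,
         8.59965726e+02],
       [ 4.58447694e-01, -7.47893140e-01,  4.80084955e-01,
        -4.95571271e+02],
       [-1.32784671e-02, -5.45901359e-01, -8.37744226e-01,
         9.78684451e+
[... 330 characters left out ...]
9.18224833e-02,  1.75783286e-02,
        -4.41701907e+00],
       [ 1.57709941e-03, -2.04492774e-01, -9.78866803e-01,
         1.46561221e+03],
       [ 0.00000000e+00,  0.00000000e+00,  0.00000000e+00,
         1.00000000e+00]])}
wrist {'fx': 297.3186396354542, 'fy': 297.3186396354542, 'cx': 258.56471848053786, 'cy': 189.7630847534648, 'tool_from_camera': array([[ 8.61998761e-04, -9.52405860e-01, -3.04831650e-01,
         7.76437886e+01],
       [ 9.99999495e-01,  6.63260383e-04,  7.55516201e-04,
         1.11547123e+00],
       [-5.17375300e-04, -3.04832147e-01,  9.52405950e-01,
        -1.32384031e+02],
       [ 0.00000000e+00,  0.00000000e+00,  0.00000000e+00,
         1.00000000e+00]])}
```

View pics/scene0.png

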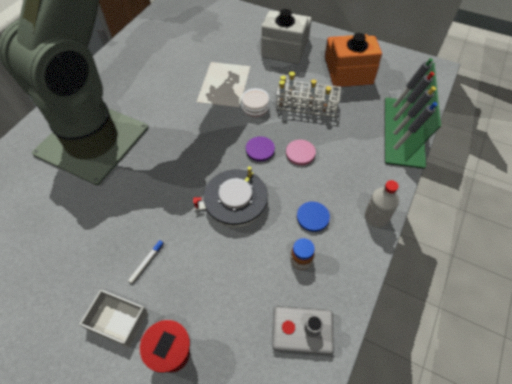

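View pics/top0.png

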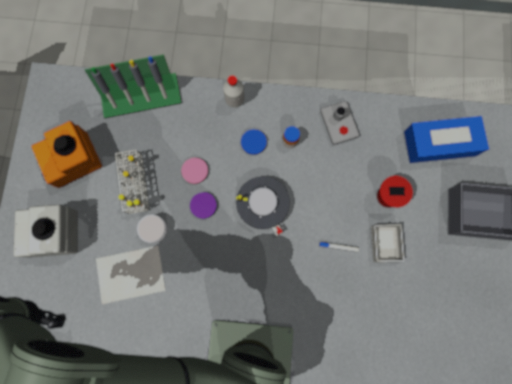

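View pics/wrist0.png

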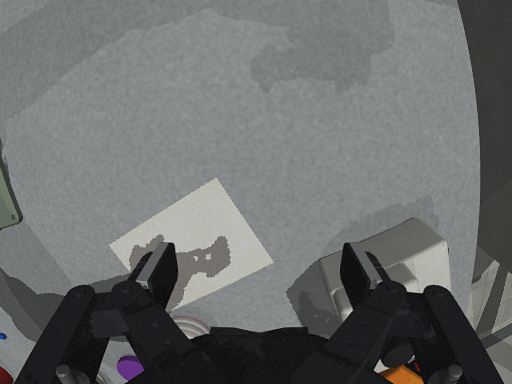

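The turntable is the dark disc at scene (236,197) / top (265,202). The yellow post and stripe are at top (242,198) and the red/white pointer at top (279,231). Other dish-like items are the purple, pink and blue lids and the white stack at top (151,228). I'll enlarge the turntable to confirm and measure it.

```bash
cat > h.py <<'E'
from cell import *
import cv2,numpy as np
def ray(n,u,v):
    c=calibration(n);M=c["world_from_camera"]
    d=M[:3,:3]@np.array([(u-c["cx"])/c["fx"],(v-c["cy"])/c["fy"],1]);return M[:3,3],d
def plane(n,u,v,z):
    o,d=ray(n,u,v);return o+d*(z-o[2])/d[2]
def proj(n,p):
    c=calibration(n);M=c["world_from_camera"];q=M[:3,:3].T@(np.array(p)-M[:3,3]);return c["fx"]*q[0]/q[2]+c["cx"],c["fy"]*q[1]/q[2]+c["cy"]
E
python3 - <<'E'
from h import *
a=cv2.imread("pics/top0.png")[155:255,210:320];b=cv2.imread("pics/scene0.png")[145:245,180:290]
cv2.imwrite("pics/crop0.png",np.vstack([cv2.resize(x,(660,600),interpolation=cv2.INTER_CUBIC)[::2,::1] if 0 else cv2.resize(x,(330,300),interpolation=cv2.INTER_CUBIC) for x in (a,b)]))
for n in("top","scene"):
    im=cv2.imread(f"pics/{n}0.png");h=cv2.cvtColor(im,cv2.COLOR_BGR2HSV).astype(int)
    H,S,V=h[...,0],h[...,1],h[...,2]
    x0,y0,x1,y1=(210,155,320,255) if n=="top" else(180,145,290,245)
    roi=np.zeros(H.shape,bool);roi[y0:y1,x0:x1]=1
    for nm,m in(("dark",(V<85)&(S<120)),("yellow",(H>18)&(H<36)&(S>110)),("red",((H<8)|(H>172))&(S>110))):
        m=(m&roi).astype(np.uint8)
        k,l,s,c=cv2.connectedComponentsWithStats(m)
        for i in range(1,k):
            if s[i,4]>5:print(n,nm,s[i],c[i],plane(n,*c[i],42))
        if nm=="dark":
            cs=max(cv2.findContours(m,0,1)[0],key=cv2.contourArea)
            print(cv2.fitEllipse(cv2.convexHull(cs)))
E
```

```text
top dark [ 237  176   56   52 1439] [266.06740792 201.81931897] [525.7016001   -5.62553019  42.        ]
top dark [217 201   1   8   8] [217.  204.5] [501.33418123 156.54556913  42.        ]
top dark [210 235  57  20 985] [235.87005076 245.53299492] [372.15337294  79.64573983  42.        ]
top dark [270 235   9  13  49] [273.81632653 239.93877551] [401.91534406 -42.40474279  42.        ]
top dark [281 240   6   6  20] [283.05 242.55] [396.26774591 -73.27518635  42.        ]
top dark [270 245  13  10  42] [276.         250.45238095] [368.5659872  -52.46875216  42.        ]
top dark [285 247   7   8  31] [288.         250.38709677] [372.44259644 -91.46623335  42.        ]
((264.3349914550781, 201.62718200683594), (51.548675537109375, 55.54132843017578), 66.85650634765625)
top yellow [237 195  11   6  45] [241.66666667 197.64444444] [532.14197074  76.98371193  42.        ]
top red [277 227   5   7  24] [278.75       230.20833333] [435.22263607 -55.82781909  42.        ]
scene dark [ 180  145   50   45 1471] [198.69680489 163.94085656] [378.50655372  49.17385397  42.        ]
scene dark [247 153  28  11  77] [261.33766234 159.31168831] [535.49881524 147.33227361  42.        ]
scene dark [249 175   5   9  31] [251.25806452 179.38709677] [542.29596066  69.87784252  42.        ]
scene dark [251 196   4   4  10] [252.1 197.6] [572.85360046  16.43137641  42.        ]
scene dark [219 202  33  11 132] [236.31818182 207.35606061] [548.85766128 -30.97522215  42.        ]
scene dark [204 202  65  32 651] [244.359447   221.84178187] [589.70089238 -60.70812337  42.        ]
((200.69754028320312, 161.167724609375), (38.6619987487793, 68.81316375732422), 38.96434020996094)
scene yellow [246 167   6  14  43] [248.79069767 173.88372093] [526.9833828   83.79540669  42.        ]
scene red [193 197   8  10  50] [196.04 200.28] [438.20902031 -61.43855744  42.        ]
```

View pics/crop0.png

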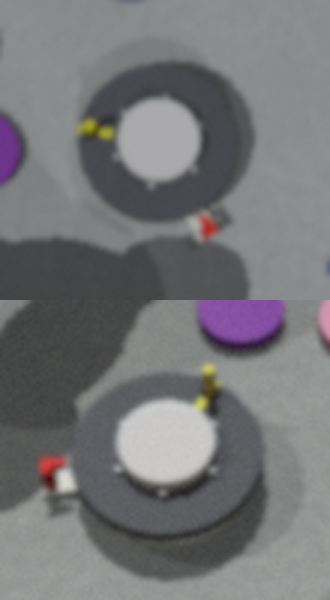

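The crop confirms it: dark disc with six pins and the dish on it, yellow post and stripe pointing to +y (about 85°), red pointer at about 212°. So the disc is near -2.2 rad. I'm moving in with the gripper shut for a closer wrist view.

Request:
carry_out(commands=[[-1, 0, 0, 0, -0.061], [-1, 0, 0, 0, -0.061], [-1, -0.9, -1, 0, 0], [-1, -0.9, -1, 0, 0], [-1, -0.9, -1, 0, 0], [-1, -0.9, -1, 0, 0], [-1, -0.9, -1, 0, 0], [-1, -0.9, -1, 0, 0], [-1, -0.9, -1, 0, 0], [-1, -0.9, -1, 0, 0]], newtons=20)

```text
t: 1.15
eef_pos: [283.0, 397.4, 242.2]
eef_rot: [-0.0, -0.001, 1.0, -0.0]
wrist_force: [-0.0, -0.5, 1.1]
gripper_width: 0.1
```

Request:
carry_out(commands=[[-1, -0.9, -1, 0, 0], [-1, -0.9, -1, 0, 0], [-1, -0.9, -1, 0, 0], [-1, -0.9, -1, 0, 0], [-1, -0.9, -1, 0, 0], [-1, -0.9, -1, 0, 0], [-1, -0.9, -1, 0, 0], [-1, -0.9, -1, 0, 0], [-1, -0.9, -1, 0, 0], [-1, -0.9, -1, 0, 0]])

```text
t: 2.15
eef_pos: [463.3, 197.6, 242.2]
eef_rot: [-0.0, -0.001, 1.0, -0.0]
wrist_force: [0.5, 0.3, 0.3]
gripper_width: 0.1
```

Request:
carry_out(commands=[[-1, -0.9, -0.8, 0, 0], [-1, -0.9, -0.8, 0, 0], [-1, -0.9, -0.8, 0, 0], [-1, -0.9, -0.8, 0, 0], [-1, -0.9, -0.8, 0, 0], [-1, -0.9, -0.8, 0, 0], [-1, -0.9, -0.8, 0, 0], [-1, -0.5, -0.7, 0.5, 0], [-1, 0, 0, 0.5, 0], [-1, 0, 0, 0, 0]])

```text
t: 3.15
eef_pos: [597.8, 72.8, 220.4]
eef_rot: [-0.001, -0.001, 1.0, -0.0]
wrist_force: [-0.1, 0.0, -1.1]
gripper_width: 0.5
```

```bash
python3 - <<'E'
from h import *
s=get_state();print(s["eef_pos"],s["eef_rot"],s["t"],np.linalg.norm(s["joint_velocities"]))
for n in("wrist","scene","top"):
    cv2.imwrite(f"pics/{n}1.png",capture(n)[:,:,::-1])
np.savez("pose1.npz",p=s["eef_pos"],q=s["eef_rot"])
E
```

```text
[597.77316933  72.80549615 220.42810278] [-1.49907152e-03 -6.58498081e-04  9.99998657e-01 -7.80478639e-05] 3.15 0.05607705282601251
```

View pics/wrist1.png

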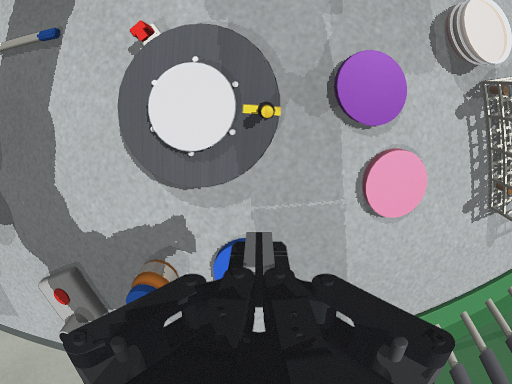

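View pics/scene1.png

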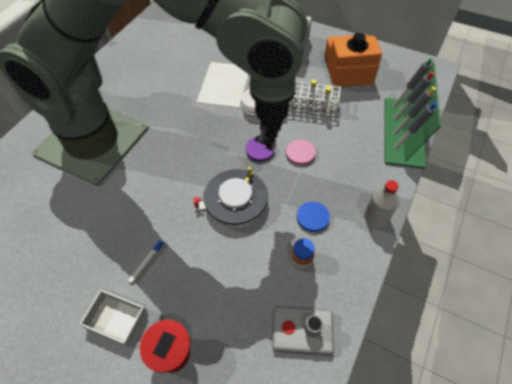

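The wrist view is clear. The disc is around (199,106), the yellow stripe and post run (242..280,110), the red pointer is at (143,31), and the shut fingertips are at (259,240).

```bash
cat >> h.py <<'E'
from scipy.spatial.transform import Rotation as R
from scipy.optimize import least_squares
def wplane(uv,z,p,q):
    c=calibration("wrist");T=c["tool_from_camera"];uv=np.atleast_2d(uv).astype(float)
    d=(uv-[c["cx"],c["cy"]])/c["fx"];r=np.linalg.norm(d,axis=1,keepdims=True)
    dc=np.hstack([np.sin(r)*d/np.maximum(r,1e-9),np.cos(r)])
    Rw=R.from_quat([q[1],q[2],q[3],q[0]]).as_matrix()
    D=dc@(Rw@T[:3,:3]).T;o=Rw@T[:3,3]+p
    return o+D*((z-o[2])/D[:,2:3])
def masks(im):
    h=cv2.cvtColor(im,cv2.COLOR_BGR2HSV).astype(int);H,S,V=h[...,0],h[...,1],h[...,2]
    return (V<95)&(S<100),(H>18)&(H<36)&(S>130),((H<8)|(H>172))&(S>120)
E
python3 - <<'E'
from h import *
f=np.load("pose1.npz");p,q=f["p"],f["q"]
im=cv2.imread("pics/wrist1.png");d,y,r=masks(im)
roi=np.zeros(d.shape,bool);roi[5:200,105:300]=1
m=(d&roi).astype(np.uint8);c=max(cv2.findContours(m,0,1)[0],key=cv2.contourArea)
h=cv2.convexHull(c)[:,0,:];print(cv2.boundingRect(h))
P=wplane(cv2.findContours(cv2.fillPoly(np.zeros_like(m),[h],1),0,1)[0][0][:,0,:],42,p,q)[:,:2]
s=least_squares(lambda v:np.hypot(*(P-v[:2]).T)-v[2],[526,0,90],loss="soft_l1",f_scale=1);A=s.x[:2];print("axle",s.x,np.abs(s.fun).max())
# dish top
h=cv2.cvtColor(im,cv2.COLOR_BGR2HSV)
yy,xx=np.nonzero(y&roi);Y=wplane(np.c_[xx,yy],42,p,q)[:,:2]-A
print("yellow px",xx.min(),xx.max(),yy.min(),yy.max());
rr=np.hypot(*Y.T);a=np.degrees(np.arctan2(Y[:,1],Y[:,0]))
for lo,hi in((45,60),(60,70),(70,80),(80,90)):
    k=(rr>lo)&(rr<hi);print(lo,k.sum(),np.median(a[k]) if k.any() else 0)
yy,xx=np.nonzero(r&roi);Z=wplane(np.c_[xx,yy],45,p,q)[:,:2]-A
rr=np.hypot(*Z.T);a=np.degrees(np.arctan2(Z[:,1],Z[:,0]))%360
print("red",Z.mean(0)+A,np.median(a),rr.min(),rr.max())
for lo in range(90,125,5):
    k=(rr>lo)&(rr<lo+5);print(lo,k.sum(),np.median(a[k]) if k.any() else 0)
b=im[0:200,100:300];cv2.imwrite("pics/crop1.png",cv2.resize(b,(600,600),interpolation=cv2.INTER_CUBIC))
# cross-check top
im=cv2.imread("pics/top0.png");d,y,r=masks(im)
E
```

```text
(146, 26, 134, 149)
axle [526.46555533  24.77805211  72.53136962] 15.451432808372516
yellow px 242 280 104 117
45 125 83.00674983928292
60 86 83.22815957461425
70 16 84.18912193610582
80 0 0
red [440.33231322 -51.42548196] 221.48347945752423 103.50553275182334 127.17319719628121
90 0 0
95 0 0
100 14 219.45122965164796
105 70 220.9841670461558
110 67 221.07026403631656
115 69 221.84157812314163
120 64 221.69976918789058
```

View pics/crop1.png

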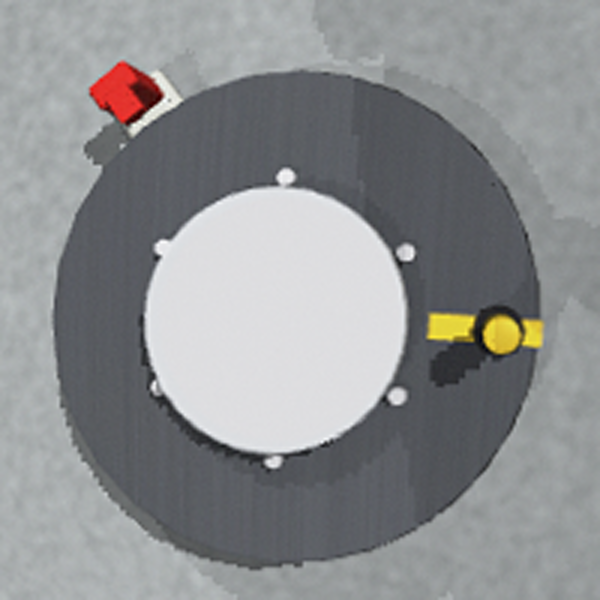

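```bash
python3 - <<'E'
from h import *
f=np.load("pose1.npz");p,q=f["p"],f["q"]
im=cv2.imread("pics/wrist1.png");h=cv2.cvtColor(im,cv2.COLOR_BGR2HSV)
for uv in((199,40),(160,50),(230,60),(250,160),(180,170),(130,110),(270,60),(120,40),(110,150),(295,90)):print(uv,h[uv[1],uv[0]])
pins=np.array([(285,177),(406,252),(397,396),(274,461),(157,387),(162,247)])/3-1/3+[100,0]
W=wplane(pins,46,p,q)[:,:2]
s=least_squares(lambda v:np.hypot(*(W-v[:2]).T)-v[2],[526,0,50]);print("pins",s.x,s.fun)
rim=np.array([(54,320),(60,270),(90,195),(150,130),(220,85),(300,71),(390,86),(460,130),(515,203),(540,290),(541,345),(527,400)])/3-1/3+[100,0]
W=wplane(rim,42,p,q)[:,:2]
s=least_squares(lambda v:np.hypot(*(W-v[:2]).T)-v[2],[526,0,90]);print("rim",s.x,s.fun.round(1))
a=cv2.resize(im[15:65,120:180],(600,500),interpolation=cv2.INTER_NEAREST);cv2.imwrite("pics/ptr.png",a)
a=cv2.imread("pics/top0.png")[215:245,260:296];b=cv2.imread("pics/scene0.png")[190:220,180:216]
cv2.imwrite("pics/ptr2.png",np.hstack([cv2.resize(x,(360,300),interpolation=cv2.INTER_CUBIC) for x in(a,b)]))
E
```

```text
(199, 40) [109  20 100]
(160, 50) [116  18 101]
(230, 60) [100  25  91]
(250, 160) [110  17  89]
(180, 170) [108  13  95]
(130, 110) [113  24  97]
(270, 60) [ 90   7 140]
(120, 40) [ 85   9 176]
(110, 150) [ 95   9 173]
(295, 90) [ 98   7 144]
pins [527.43633613   4.6474255   50.19325786] [-0.07269698  0.19355875 -0.13134244 -0.04910388  0.16775347 -0.1081689 ]
rim [527.82574185   6.94293909  89.54187934] [ 0.6  0.3 -0.2 -1.6  0.4  0.2  0.7  0.2 -0.3 -0.4  0.2 -0.1]
```

View pics/ptr.png

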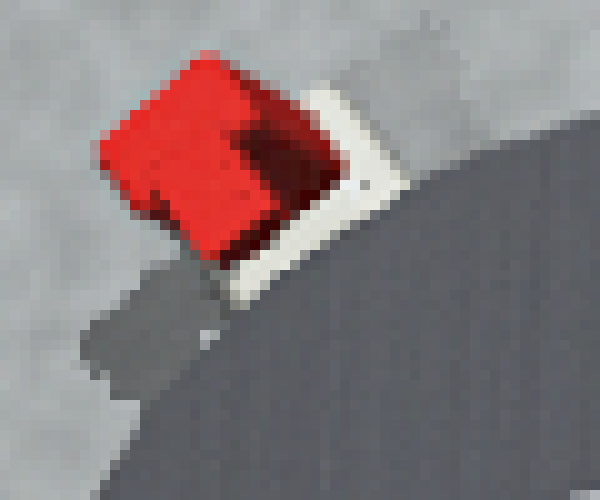

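View pics/ptr2.png

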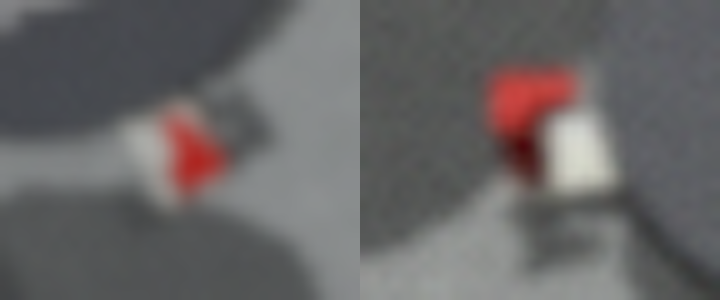

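```bash
python3 - <<'E'
from h import *
f=np.load("pose1.npz");p,q=f["p"],f["q"]
A=np.array([527.5,5.0])
def rep(n,P):
    P=np.atleast_2d(P)[:,:2]-A;print(n,np.hypot(*P.T).round(1),(np.degrees(np.arctan2(P[:,1],P[:,0]))%360).round(1))
g=lambda l:np.array(l)/10-.5+[120,15]
for z in(30,38,45):
    rep(f"red corners z{z}",wplane(g([(210,55),(100,150),(215,260),(345,165)]),z,p,q))
    rep(f" white inner z{z}",wplane(g([(235,305),(410,185),(322,245),(310,85),(345,90)]),z,p,q))
im=cv2.imread("pics/wrist1.png");d,y,r=masks(im)
roi=np.zeros(d.shape,bool);roi[5:200,105:300]=1
yy,xx=np.nonzero(y&roi);Y=wplane(np.c_[xx,yy],42,p,q);k=np.hypot(*(Y[:,:2]-A).T)<65
rep("stripe inner",Y[k].mean(0)); k=np.hypot(*(Y[:,:2]-A).T)>86;rep("stripe out",Y[k].mean(0))
top=wplane(np.array([[501/3-1/3+100,333/3-1/3]]),80,p,q);rep("post top",top);print(top)
for n,l in(("top",[(165,105),(235,160),(185,200),(165,205),(125,130),(160,165),(178,152)]),):
    for z in (30,45):
        rep(n+str(z),[plane(n,260+u/10-.5,215+v/10-.5,z) for u,v in l])
for z in(30,45):
    rep("scene%d"%z,[plane("scene",180+u/10-.5,190+v/10-.5,z) for u,v in [(130,75),(215,75),(140,130),(160,105),(175,185)]])
E
```

```text
red corners z30 [122.2 122.3 101.  100.3] [211.6 219.4 218.4 208. ]
 white inner z30 [ 95.   93.9  93.6 111.4 108.4] [219.3 204.8 212.1 207.6 205.9]
red corners z38 [118.5 118.3  97.6  97.2] [210.8 218.7 217.6 207.1]
 white inner z38 [ 91.7  91.   90.6 108.  105.2] [218.4 203.8 211.1 206.7 205. ]
red corners z45 [115.2 114.8  94.6  94.5] [210.1 218.  216.8 206.2]
 white inner z45 [ 88.9  88.5  87.9 105.1 102.3] [217.6 202.8 210.2 206.  204.2]
stripe inner [58.7] [86.2]
stripe out [88.7] [86.]
post top [76.3] [86.7]
[[531.91184993  81.18744799  80.        ]]
top30 [ 90.2 117.9 121.3 120.3  92.4 107.4 106. ] [214.2 219.7 209.6 206.4 204.4 208.2 212.1]
top45 [ 91.4 118.7 122.3 121.3  93.8 108.5 107.1] [213.4 219.  209.1 205.9 203.8 207.6 211.4]
scene30 [123.   98.9 119.9 114.1 113.2] [207.2 207.2 215.9 212.2 225.8]
scene45 [120.3  96.8 118.8 112.4 113.8] [211.7 212.8 220.5 217.  230.4]
```

Estimates: axle (527.5, 5) and post (532, 81), so the disc is at about -2.23 rad. The pointer is at about 214° (red triangle's apex 213.5°, its base midpoint 214°). I'm lowering the shut fingers behind the post.

Request:
carry_out(commands=[[-1, 0.13, 0.045, 0.95, 0], [-1, 0.13, 0.045, 0.95, 0], [-1, 0.13, 0.045, 0.95, 0], [-1, 0.13, 0.045, 0.95, 0], [-1, 0.13, 0.045, 0.95, 0], [-1, 0.13, 0.045, 0.95, 0], [-1, 0.13, 0.045, 0.95, 0], [-1, 0.13, 0.045, 0.95, 0], [-1, 0, 0, 0, 0], [-1, 0, 0, 0, 0]])

```text
t: 4.3
eef_pos: [578.2, 80.2, 71.1]
eef_rot: [0.0, -0.001, 1.0, 0.0]
wrist_force: [-1.1, -0.1, 0.4]
gripper_width: -0.2
```

```bash
python3 - <<'E'
from h import *
s=get_state();print(s["eef_pos"],s["eef_rot"],s["t"],s["joint_pos"])
cv2.imwrite("pics/wrist2.png",capture("wrist")[:,:,::-1])
E
```

```text
[578.18580679  80.21541316  71.09130619] [ 2.17262991e-04 -8.26142164e-04  9.99999635e-01  3.22908815e-05] 4.3 [-0.11771246  0.95772871 -0.15051217  1.61031577  0.22232185  0.58993141
  1.18206334]
```

View pics/wrist2.png

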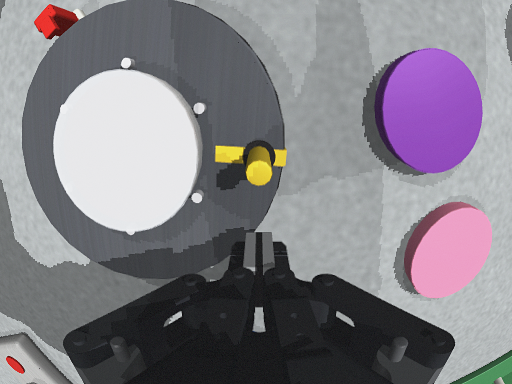

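The post is straight ahead of the fingertips, at column 259 of the picture. Flicking now: push, lift clear, then start moving across.

Request:
carry_out(commands=[[-1, 0.5, 0, 0.15, 0], [-1, 0.9, 0, 0, 0], [-1, 1, 0, 0, 0], [-1, 1, 0, 0, 0], [-1, 0, 0, -1, 0], [-1, 0, 0, -1, 0], [-1, 0, -1, 0, 0], [-1, 0, -1, 0, 0], [-1, 0, -1, 0, 0], [-1, 0, -1, 0, 0]])

```text
t: 5.35
eef_pos: [510.7, -1.0, 108.6]
eef_rot: [0.001, -0.001, 1.0, -0.0]
wrist_force: [0.2, -0.7, 0.4]
gripper_width: -0.0
```

```bash
cat > ang.py <<'E'
from h import *
import sys
k=sys.argv[1];A=np.array([527.5,5.0])
s=get_state();print(s["t"],s["eef_pos"].round(1))
for n in sys.argv[2:]:
    s=get_state();im=capture(n)[:,:,::-1].copy();cv2.imwrite(f"pics/{n}{k}.png",im)
    _,y,_=masks(im);yy,xx=np.nonzero(y)
    if n=="wrist":P=wplane(np.c_[xx,yy],42,s["eef_pos"],s["eef_rot"])
    else:P=np.array([plane(n,a,b,42) for a,b in zip(xx,yy)])
    P=P[:,:2]-A;r=np.hypot(*P.T);m=(r>45)&(r<115);P=P[m]
    if len(P):
        c=P.mean(0);print(n,s["t"],len(P),"angle",np.degrees(np.arctan2(c[1],c[0]))%360,"disc mod 2pi",(np.arctan2(c[1],c[0])-np.radians(214))%(2*np.pi))
E
python3 ang.py 3 wrist scene
```

```text
5.35 [510.7  -1.  108.6]
wrist 5.35 1010 angle 218.18923343585615 disc mod 2pi 0.07311591659032501
scene 5.4 24 angle 213.96355114577892 disc mod 2pi 6.282549154664849
```

View pics/scene3.png

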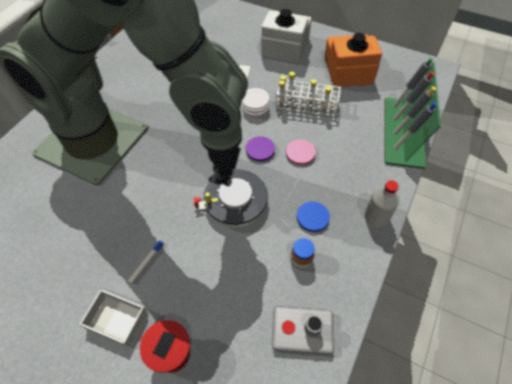

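The disc is passing the pointer (angle about 0) at t≈5.37, at roughly 2.9 rad/s, so it returns at about 7.7 s. I'm moving over the braking place with the finger face square to the post's path.

Request:
carry_out(commands=[[-1, 0.625, -0.82, 0, 0], [-1, 0.625, -0.82, 0, 0], [-1, 0.625, -0.82, 0, 0], [-1, 0, 0, 0, 0.07], [-1, 0, 0, 0, 0.07], [-1, 0, 0, 0, 0.07], [-1, 0, 0, 0, 0.07], [-1, 0, 0, 0, 0.07], [-1, 0, 0, 0, 0.07], [-1, 0, 0, 0, 0.07]])

```text
t: 6.45
eef_pos: [473.3, -48.9, 108.2]
eef_rot: [0.001, 0.472, 0.881, 0.001]
wrist_force: [0.5, 0.8, -0.5]
gripper_width: -0.4
```

```bash
python3 ang.py 4 scene; python3 -c "
from h import *
s=get_state();q=s['eef_rot'];print(R.from_quat([q[1],q[2],q[3],q[0]]).as_matrix()[:,0])"
```

```text
6.45 [473.3 -48.9 108.2]
scene 6.45 29 angle 32.92654762488911 disc mod 2pi 3.1228573752807547
[-5.46329620e-01  8.37570135e-01 -4.63334827e-04]
```

View pics/scene4.png

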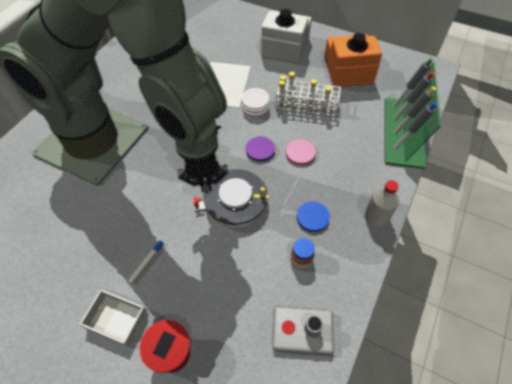

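Request:
carry_out(commands=[[-1, -0.06, 0, 1, 0], [-1, 0, 0, 1, 0], [-1, 0, 0, 0, 0], [-1, 0, 0, 0, 0], [-1, 0, 0, 0, 0], [-1, 0, 0, 0, 0], [-1, 0, 0, 0, 0], [-1, 0, 0, 0, 0], [-1, 0, 0, 0, 0], [-1, 0, 0, 0, 0]])

```text
t: 7.5
eef_pos: [473.3, -50.5, 67.4]
eef_rot: [0.0, 0.47, 0.883, -0.0]
wrist_force: [-0.6, -0.5, 0.0]
gripper_width: -0.0
```

Request:
carry_out(commands=[[-1, 0, 0, 0, 0], [-1, 0, 0, 0, 0], [-1, 0, 0, 0, 0], [-1, 0, 0, 0, 0], [-1, 0, 0, 0, 0], [-1, 0, 0, 0, 0], [-1, 0, 0, 0, 0], [-1, 0, 0, 0, 0], [-1, 0, 0, 0, 0], [-1, 0, 0, 0, 0]])

```text
t: 8.5
eef_pos: [473.3, -50.5, 67.3]
eef_rot: [-0.0, 0.47, 0.883, -0.0]
wrist_force: [-0.8, -0.5, -0.1]
gripper_width: -0.1
```

```bash
python3 ang.py 5 wrist scene wrist
```

```text
8.5 [473.3 -50.5  67.3]
wrist 8.5 1683 angle 218.36438318044117 disc mod 2pi 0.07617285631735982
wrist 8.6 1682 angle 218.35972105143537 disc mod 2pi 0.07609148681605582
```

View pics/wrist5.png

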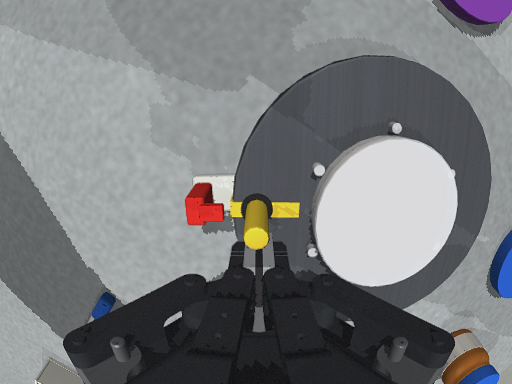

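The disc has stopped. The stripe (row 210) lines up with the red arrow's tip at (222,211). Backing the finger off along the path, then lifting.

Request:
carry_out(commands=[[-1, -0.3, 0, 0, 0], [-1, -0.3, 0, 0, 0], [-1, 0, 0, -0.6, 0], [-1, 0, 0, -1, 0], [-1, 0, 0, -1, 0], [-1, 0, 0, -1, 0], [-1, 0, 0, -1, 0], [-1, 0, 0, -0.5, 0], [-1, 0, 0, 0, 0], [-1, 0, 0, 0, 0]])

```text
t: 9.65
eef_pos: [479.9, -60.4, 169.0]
eef_rot: [-0.0, 0.47, 0.883, -0.0]
wrist_force: [0.6, -0.9, -0.1]
gripper_width: -0.1
```

```bash
python3 ang.py 6 wrist wrist scene top
```

```text
9.65 [479.9 -60.4 169. ]
wrist 9.65 549 angle 214.98035322133913 disc mod 2pi 0.01711039154490024
wrist 9.7 540 angle 214.94493394725222 disc mod 2pi 0.0164922085934176
scene 9.75 20 angle 206.0992480312334 disc mod 2pi 6.145291171941185
```

View pics/wrist6.png

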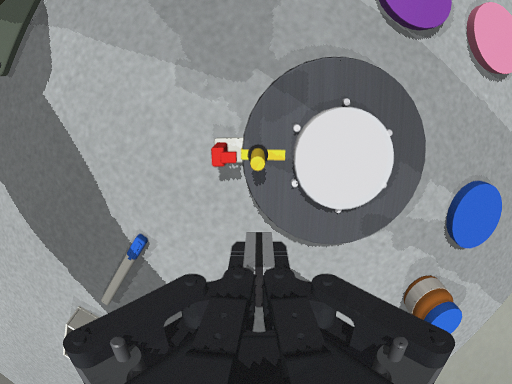

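View pics/scene6.png

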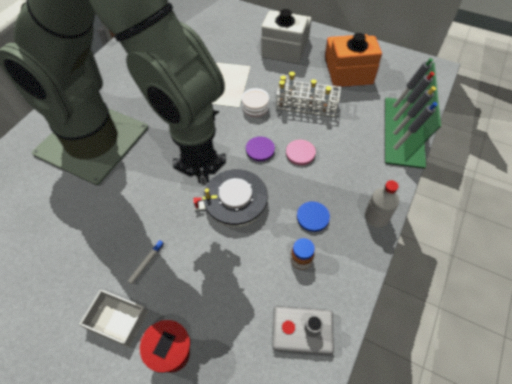

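The stripe at (242..285,155) points at the red tip (237,156). The disc is steady, the dish is between its pins, and the finger is about 100 mm clear, so I'm handing in.

```bash
python3 -c "
from cell import *
print(close_job())"
```

```text
the job is handed in; nothing more can be done
None
```

I flicked the post once and the disc ran on untouched past the pointer and round for one more full turn, peaking at about 2.9 rad/s. A finger held still in the post's path then stopped it at the pointer. I backed the finger off along the path, lifted it about 100 mm clear and handed the job in at about 10 s of the 45 s. No verdict was reported.

**Stripe position:** the last wrist views put the stripe about 0.02 rad (1–2 mm at the rim) from the pointer. Two pictures 0.05 s apart agreed that it was standing still.

**Dish and bystanders:** the dish still sat between its pins, and nothing else looked moved in the scene view. I judged both by eye and did not measure them.

**Checks that disagreed or failed:**
- **Scene camera:** it read about 8° different (-0.14 rad, about 12 mm at the rim). That figure came from 20 pixels, mostly of the tall post, projected as if they lay on the disc's face, so I trusted the wrist view.
- **Top camera:** it gave no reading for the last check, probably because the arm hid the yellow.
- **Dish colour:** the dish looked white rather than red-brown from above. It was the only one on the turntable, so I treated it as the one meant.

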